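# Put a damper reservoir on the gas-charging stand

## Task

Put the thin-walled damper reservoir on charge: without gripping it or leaning on it (15 N at most), push it gently along its rails from behind until its nose has pressed the sprung rubber seal pad back by about 8 mm. Then fold the self-opening guard down over it and hold it against its spring while you shoot its bolt fully under the keeper; only after that turn the gas valve handle fully open, in line with the pipe. Leave the other things around the stand where they are.

Things in the scene. Friction and masses are not known exactly. Their poses are not given: they have to be found in the camera images.
- stand: aluminium gas-charging stand screwed to the bench, base plate 200 x 450 x 12 mm. Origin on the bench top under the rails' centre line; y runs along the rails to the charging head, x to the hinge side (away from the robot), z up. 'Stand x/y/z' below are in this frame, in mm. Two rails, diameter 16, at x +-22, z 50, run from y -210 to 105; the plate at their rear end (y -205) is 62 high
- head_top (a point): middle of the top face of the charging head, a block at stand x -35 to 35, y 120 to 170, 110 high; a pressure gauge (diameter 46, top at z 135) stands on it at x 18, y 143. Behind it the pipe with the ball valve goes on along stand y
- keeper (a point): middle of the underside of the keeper's hood, stand x -53, y 105, z 133. The keeper is a steel staple 41 wide (x) by 22 (y), top at z 140; the bolt passes under the hood from its -y side
- reservoir: aluminium gas reservoir, a cylinder of diameter 52, 154 mm long, about 0.35 kg, loose on the two rails, axis along stand y at z 76, its y axis to the nose. Origin on its axis, mid-body. It slides along with a push of 2 to 4 N and stays where it is left. Fragile: the robot must never touch it with more than 15 N, so no gripping
- reservoir_nose (a point): centre of the flat end face of the brass nose (diameter 30, 14 long), 74 mm ahead (+y) of the reservoir's origin; this face meets the seal pad
- reservoir_tail (a point): centre of the flat rear end face (steel boss, diameter 26), 80 mm behind (-y) the reservoir's origin: push here along stand +y. There is free room above and behind it between the open guard and the robot
- seal_pad (a joint): how far the rubber seal pad (diameter 40) is pressed back into the charging head, in m: 0 free, 0.020 bottomed. Spring 0.3 N per mm plus 1.5 N of friction, so it may creep back a little after the push ends but stays pressed by the reservoir's own friction; end between 0.004 and 0.016
- seal_face (a point): centre of the rubber face of the seal pad, on the reservoir's axis; with the pad free at stand x 0, y 85, z 76
- guard (a joint): guard angle, rad: 0 down and level over the reservoir (stop at -0.04), 1.85 open, leaning back past upright, held by torsion springs. They always push it open: 0.4 N m near open, 0.7 near shut (5 to 6 N at the bolt); let go unbolted it flies open. It closes towards the robot: pull it over from its far side near the edge, then press down from above
- guard_hinge (a point): middle of the guard's hinge line: stand x 75, y 0, z 118; the hinge line is parallel to stand y
- guard_edge (a point): middle of the guard's free edge on its outer face (on top when shut), 145 mm from the hinge line, stand y 0. The guard is a grille of steel bars 5 to 6 thick, stand y -85 to 90, with a 35 mm wide flat strip along the free edge that carries the bolt
- bolt (a joint): travel of the guard's bolt along stand +y, m: 0 drawn back, 0.030 fully shot. A flat bar 23 wide, 8 thick, 140 long on the outer face of the edge strip, centred 128 mm from the hinge line, its top 11 mm above the hinge plane. Friction 1.2 N. It passes under the keeper only while the guard is held between -0.04 and 0.03 rad; then it holds the guard
- bolt_knob (a point): top of the bolt's upright round knob (diameter 12, 24 tall above the bar), 128 mm from the hinge line; stand y 12 drawn back, 42 fully shot. On its -y side the bar is free and flat for 45 mm: room for a finger tip that presses bar and guard down and then pushes the knob sideways
- valve (a joint): angle of the gas valve handle, rad: 0 shut (across the pipe, pointing to stand -x, to the robot), 1.57 open (in line with the pipe, pointing to stand +y, away from the guard). Turns clockwise seen from above, stays where it is left, needs about 2 N at the grip
- valve_pivot (a point): on the upright axis of the valve handle at half the handle's thickness: stand x 0, y 195, z 149
- valve_tip (a point): far end of the valve handle, 95 mm from its pivot; the handle is a level bar, its outer part a rubber grip 19 wide and 11 thick. Nothing stands in the quarter circle between its shut and open positions, down to 35 mm below the handle
- coil_spring: steel suspension coil spring standing on the bench, diameter 72, 122 tall; origin under its centre; leave alone
- oil_can: dark steel can, diameter 68, 150 tall; origin under its centre; leave alone
- socket_rail: black rail 35 x 200 mm with five upright sockets, 50 tall in all; origin under its centre; leave alone
- spanner: spanner 180 mm long lying on the bench; leave alone
Things that resemble listed ones, but are neither listed nor needed, are in the scene too. What is shaped like the reservoir but brown or pink is not meant.

How it is judged:
On the way, in this order (a step that is already met when the one before it is completed fails the run):
1. the reservoir's nose has pressed the seal pad back by 4 to 16 mm (value of joint seal_pad between 0.004 and 0.016 m and distance between reservoir_nose and seal_face below 0.005 m), for 0.3 s.
2. the guard is held down over the reservoir (value of joint guard below 0.05 rad), for 0.05 s.
3. the bolt is shot under the keeper with the guard down (value of joint bolt above 0.024 m and value of joint guard below 0.06 rad), for 0.2 s.
4. the gas valve is open (value of joint valve above 1.37 rad), for 0.2 s.
At the end, for the whole second after the job is handed in: the reservoir rests on the rails with its nose on the seal pad (within 5 mm) and the pad pressed back 3 to 17 mm; the guard is down (under 0.06 rad) and held by its bolt, shot at least 24 of its 30 mm; the valve handle is in line with the pipe to within 0.2 rad (above 1.37 rad) (all of step 3 and value of joint seal_pad between 0.003 and 0.017 m and distance between reservoir_nose and seal_face below 0.005 m and value of joint valve above 1.37 rad and linear speed of reservoir below 0.02 m/s); the robot touches nothing.
It fails at once if the robot squeezes or presses the reservoir with more than 15 N (contact force between any of the fingers, the arm and reservoir above 15 N).
It fails at once if the gas valve is opened before the guard is bolted (value of joint valve above 0.6 rad and value of joint bolt below 0.02 m).
It fails at once if a bystander is moved more than 30 mm (distance of any of coil_spring, oil_can, socket_rail, spanner from where it was at the start of the episode above 0.03 m).
It also fails if it takes over 64 s, if anything falls off the work surface, if the arm or the gripper's body presses on something with over 40 N, if the wrist force passes 120 N, or if a joint passes its speed limit or range.

## Robot

A 6-joint arm with a two-finger parallel gripper is mounted at the origin on the work surface. World frame = base frame: x ahead of the robot, y to its left, z up, the work surface at z = 0. Lengths are in m, angles in rad, forces in N, time in s.
With the tool pointing down it reaches from about 0.325 to 0.775 m from the base axis. Payload 5.5 kg.
Tool frame: the origin (TCP) lies between the finger pads; the fingertips stand 8 mm ahead of it and the grasp point (between the pads) lies 11 mm behind it (tcp_to_tips is the distance from the TCP to the fingertips, in m); z points along the fingers, y is the direction in which the jaws open and shut (so a half turn about z gives the same grasp; the last joint's range is limited). The gripper opens to 88 mm and grips with 3 to 60 N. Pads are 20 mm wide; open, the fingers measure 115 mm over their backs; the gripper's body (75 mm by 178 mm) begins 61 mm behind the grasp point.
Start: joints at [-1.266, 0.091, 1.231, -0, 1.82, -0.057], TCP at [0.212, -0.561, 0.231] pointing down, gripper open.
Joint ranges: [-2.87, 2.87], [-0.86, 2.18], [0.17, 2.46], [-1.51, 4.65], [0.06, 2.69], [-2.65, 2.65]. Speed limits (rad/s): [2.57, 2.57, 3.01, 3.14, 3.14, 3.14].

## Interface

Orientations are given as a unit quaternion [w, x, y, z].
In Python, from bench import * gives the robot as it stands. Calls block until the motion is done:
- move_to(position, orientation): joint-space move of the TCP to a pose.
- move_l(position, speed=0.15, orientation=None): straight line of the TCP; orientation=None keeps the orientation; speed is the mean speed in m/s.
- movej(angles): joint-space move.
- gripper_open() and close(): open the fingers fully, or close them until they stop; the grip force is fixed at half the most.
- hold(seconds).
- inverse_kinematics(position, orientation): joint angles nearest the present ones, or None.
- state(): the state.
- get_image(name): name is "scene" or "top" or "wrist"; returns a dict with "frame" (400x640x3 uint8, blue, green, red), "depth" (400x640 float32, m along the optical axis (not along the pixel's ray), 0 where there is no reading), "camera_matrix" (3x3 intrinsics, pixels), "k1" (the pictures are not rectified: a ray, as slopes to the right and down, at radius r is drawn at 1 + k1 r^2 times it, then the intrinsics apply), "view" (4x4, takes a point from world to camera coordinates). Camera axes: x right, y up, looking along -z (the intrinsics and any distortion apply to the point x, -y, -z); pixel columns grow to the right and rows downward; lengths in m; the calibration is good to about 2 mm. A picture is of the moment at which its call begins.
A pose or a line that the arm cannot do raises IKError and nothing moves.
- job_done(): hands the job in, once; it reports no verdict.
The state is a dict: "time": time; "joint_pos": joint angles; "dq": joint speeds; "joint_torque": joint torques, N m; "ee_pos": TCP position; "ee_rot": TCP orientation; "ft_force": force on the tool from outside, world axes, zero at the start; "moment": the same for the moment, N m; "finger_gap": finger opening in m.
Only numpy, scipy, OpenCV 4.12 (cv2) and the standard library are available. Lean on these libraries where they do the work, as an engineer would, in place of code of your own. Each camera call takes 0.05 s, during which the arm holds its last target.

## Working session

There is one attempt and no reset: what is moved stays moved. The work goes in short steps, each a Python script; the robot and the scene stay as the last script left them, time stands still between calls to the robot, and variables do not carry over. Pictures are saved under pics/ and viewed, and the job is handed in when it is done.

```bash
ls; mkdir -p pics
cat > h.py <<'E'
import numpy as np, cv2
from bench import *
def shot(n,fn):
    im=get_image(n); cv2.imwrite('pics/'+fn+'.png',im['frame']); np.savez('pics/'+fn+'.npz',**{k:np.array(v) for k,v in im.items()}); return im
def load(fn): return dict(np.load('pics/'+fn+'.npz'))
def ray(im,u,v):
    K=np.array(im['camera_matrix']);k1=float(im['k1'])
    p=cv2.undistortPoints(np.array([[[u,v]]],float),K,np.array([k1,0,0,0.]))[0,0]
    V=np.array(im['view']);R=V[:3,:3];t=V[:3,3]
    return -R.T@t, R.T@np.array([p[0],-p[1],-1])
def onplane(im,u,v,z):
    o,d=ray(im,u,v); return o+d*(z-o[2])/d[2]
def bydepth(im,u,v,w=1):
    D=np.array(im['depth'])[int(v)-w:int(v)+w+1,int(u)-w:int(u)+w+1]; D=D[D>0]
    o,d=ray(im,u,v); return o+d*np.median(D) if len(D) else None
def proj(im,P):
    V=np.array(im['view']);c=V[:3,:3]@P+V[:3,3];x=c[0]/-c[2];y=-c[1]/-c[2];s=1+float(im['k1'])*(x*x+y*y)
    K=np.array(im['camera_matrix']);return np.array([K[0,0]*x*s+K[0,2],K[1,1]*y*s+K[1,2]])
E
python3 - <<'E'
from h import *
for n in("scene","top","wrist"):
    im=shot(n,n+'0'); print(n,np.round(im['camera_matrix'],1).tolist(),im['k1'],np.round(im['view'],3).tolist())
s=state();print(s)
E
```

```text
pics
scene [[437.1, 0.0, 320.6], [0.0, 437.1, 200.9], [0.0, 0.0, 1.0]] 0.007982114580056347 [[0.936, 0.351, 0.01, -0.572], [-0.307, 0.801, 0.514, 0.138], [0.172, -0.484, 0.858, -1.748], [0.0, 0.0, 0.0, 1.0]]
top [[475.6, 0.0, 327.7], [0.0, 475.6, 201.4], [0.0, 0.0, 1.0]] -0.12738772517310842 [[-0.013, -1.0, -0.001, 0.034], [0.995, -0.013, 0.096, -0.604], [-0.096, -0.0, 0.995, -1.522], [0.0, 0.0, 0.0, 1.0]]
wrist [[300.4, 0.0, 321.0], [0.0, 300.4, 200.4], [0.0, 0.0, 1.0]] -0.054278217696843115 [[0.353, -0.936, -0.002, -0.599], [0.893, 0.338, -0.297, 0.035], [0.279, 0.104, 0.955, -0.392], [0.0, 0.0, 0.0, 1.0]]
{'time': 0.15, 'joint_pos': array([-1.26568719e+00,  9.16435785e-02,  1.23157798e+00, -1.71894197e-05,
        1.81977470e+00, -5.66896202e-02]), 'dq': array([ 0.00173597, -0.00311501, -0.0051363 ,  0.00019587,  0.00020542,
        0.00088898]), 'joint_torque': array([ 2.60547793e-03, -4.47045887e+01, -4.06907344e+01,  6.98923320e-02,
        2.73681065e-02, -1.11590095e-04]), 'ee_pos': array([ 0.21231305, -0.56096674,  0.22980962]), 'ee_rot': array([-6.95366460e-04,  9.83682417e-01,  1.79912228e-01, -9.52140955e-05]), 'ft_force': array([-0.32493508, -0.76207405, -0.02462165]), 'moment': array([-0.00503609, -0.00261726, -0.03798082]), 'finger_gap': 0.0877435931563557}
```

View pics/scene0.png

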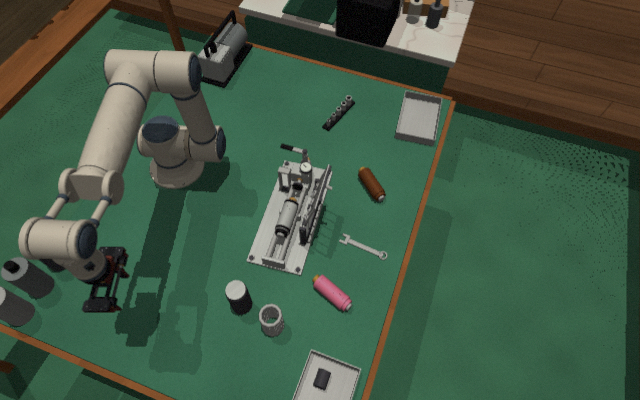

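View pics/top0.png

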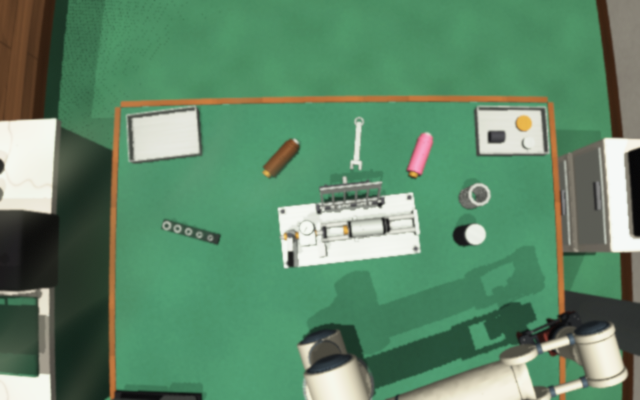

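View pics/wrist0.png

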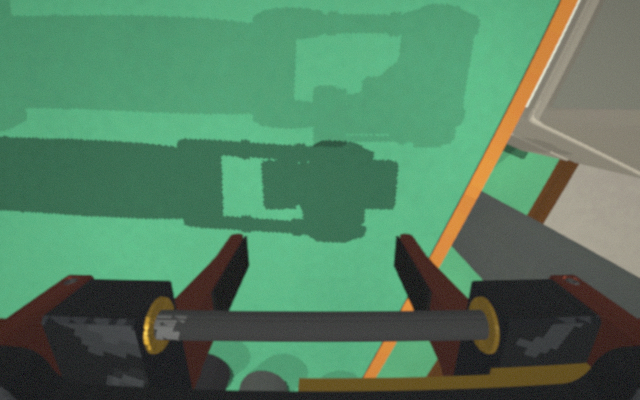

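Run:
```python
from h import *
im=load('top0');f=im['frame']
c=f[170:280,260:440];cv2.imwrite('pics/topz.png',cv2.resize(c,None,fx=4.4,fy=4.4,interpolation=cv2.INTER_CUBIC))
m=((f.min(2)>150)&(np.ptp(f.astype(int),axis=2)<40)).astype(np.uint8)
m[:180]=0;m[275:]=0;m[:,:270]=0;m[:,430:]=0
m=cv2.morphologyEx(m,cv2.MORPH_OPEN,np.ones((2,2)))
n,l,s,ce=cv2.connectedComponentsWithStats(m);print(s[1:][s[1:,4]>50])
k=1+np.argmax(s[1:,4]);pts=np.argwhere(m>0)[:,::-1]
r=cv2.minAreaRect(pts.astype(np.float32));print(r)
for p in cv2.boxPoints(r): print(p,onplane(im,*p,0.012))
im=load('scene0');f=im['frame']
c=f[130:290,220:400];cv2.imwrite('pics/scz.png',cv2.resize(c,None,fx=3.75,fy=3.75,interpolation=cv2.INTER_CUBIC))
```

```text
[[ 279  193  143   76 7067]
 [ 337  202   15    7   66]]
((348.9112548828125, 221.24574279785156), (81.08782958984375, 139.3916015625), 83.2901611328125)
[274.9556  189.12286] [0.64951461 0.20032619 0.012     ]
[413.3925  172.83618] [ 0.69827907 -0.26049248  0.012     ]
[422.8669  253.36862] [ 0.43089224 -0.28412917  0.012     ]
[284.43002 269.6553 ] [0.38437463 0.17033992 0.012     ]
```

View pics/topz.png

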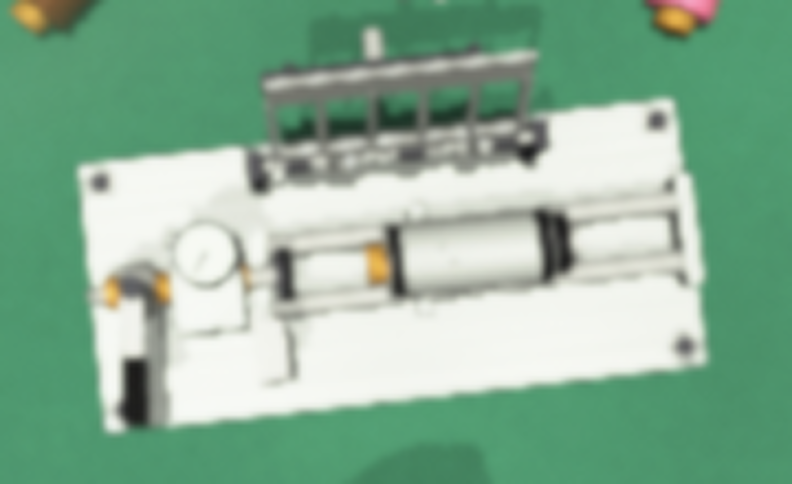

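View pics/scz.png

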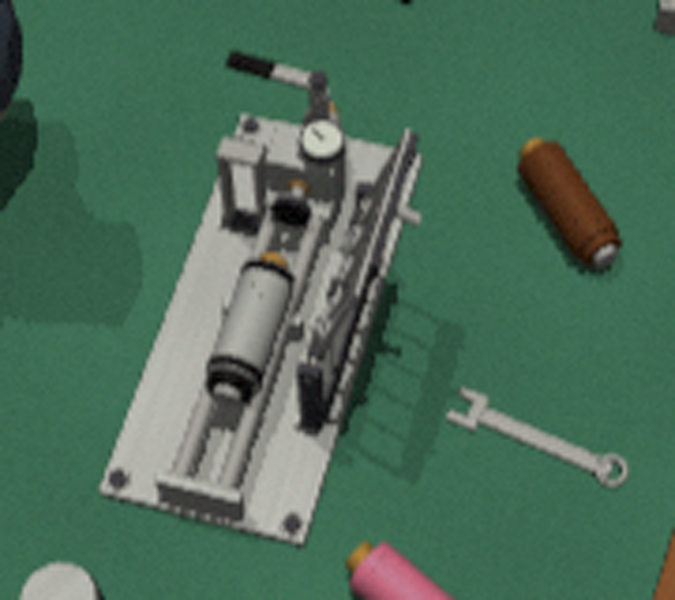

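```bash
cat >> h.py <<'E'
def fit(S,W):
    S=np.array(S,float)[:,:2];W=np.array(W,float)[:,:2];a=S-S.mean(0);b=W-W.mean(0)
    th=np.arctan2((a[:,0]*b[:,1]-a[:,1]*b[:,0]).sum(),(a*b).sum())
    R=np.array([[np.cos(th),-np.sin(th)],[np.sin(th),np.cos(th)]]);t=W.mean(0)-R@S.mean(0)
    return th,t,(W-(S@R.T+t))
E
python3 - <<'E'
from h import *
im=load('top0')
C=[(80,167),(672,99),(706,364),(107,432)]
S=np.array([[.1,.225],[.1,-.225],[-.1,-.225],[-.1,.225]])
W=[onplane(im,260+u/4.4-.4,170+v/4.4-.4,.012) for u,v in C]
print(np.round(W,4));print(fit(S,W))
im=load('scene0')
C=[(240,115),(420,150),(303,543),(103,490)]
S2=np.array([[-.1,.225],[.1,.225],[.1,-.225],[-.1,-.225]])
W2=[onplane(im,220+u/3.75-.4,130+v/3.75-.4,.012) for u,v in C]
print(np.round(W2,4));print(fit(S2,W2))
E
```

```text
[[ 0.5881  0.1911  0.012 ]
 [ 0.6337 -0.2549  0.012 ]
 [ 0.4345 -0.2749  0.012 ]
 [ 0.3905  0.172   0.012 ]]
(np.float64(0.0997231374883543), array([ 0.51171154, -0.04167121]), array([[-0.00066504, -0.00106541],
       [ 0.0001233 ,  0.00073487],
       [-0.00013565,  0.00061614],
       [ 0.0006774 , -0.00028559]]))
[[ 0.3882  0.1717  0.012 ]
 [ 0.5835  0.1978  0.012 ]
 [ 0.6323 -0.2541  0.012 ]
 [ 0.4383 -0.2717  0.012 ]]
(np.float64(0.11038521746091133), array([ 0.51056401, -0.03907516]), array([[ 0.00178001, -0.00182111],
       [-0.00169245,  0.00226098],
       [-0.00244465, -0.0024128 ],
       [ 0.00235708,  0.00197293]]))
```

```bash
cat >> h.py <<'E'
TH=0.0997; O=np.array([0.5117,-0.0417])
def q(th): return [0,np.cos(th/2),np.sin(th/2),0]
def sw(x,y,z,th=None,o=None):
    th=TH if th is None else th; o=O if o is None else o
    c,s=np.cos(th),np.sin(th); return np.array([o[0]+(c*x-s*y)/1000,o[1]+(s*x+c*y)/1000,z/1000])
def ws(P):
    c,s=np.cos(TH),np.sin(TH);d=np.array(P)[:2]-O; return np.array([c*d[0]+s*d[1],-s*d[0]+c*d[1],P[2]])*1000
E
python3 - <<'E'
from h import *
from scipy.spatial.transform import Rotation as Ro
im=load('wrist0');V=im['view'];cam=-V[:3,:3].T@V[:3,3]
s=state();w=s['ee_rot'];R=Ro.from_quat([w[1],w[2],w[3],w[0]]).as_matrix()
print(cam, R.T@(cam-s['ee_pos']), 'fwd',R.T@(-V[2,:3]))
for P in (sw(-120,-30,400),sw(-60,-30,400),sw(-100,-30,450)): print(P,inverse_kinematics(P,q(TH)))
E
```

```text
[ 0.28901901 -0.53158752  0.383499  ] [ 0.08214879 -0.00054249 -0.1536836 ] fwd [-2.97436677e-01 -5.12607800e-04  9.54741410e-01]
[ 0.39528196 -0.08349521  0.4       ] [-2.92426704e-01 -3.15322609e-01  1.29668828e+00 -4.44089210e-16
  2.16022699e+00  1.17866962e+00]
[ 0.454984   -0.07752312  0.4       ] [-2.42498766e-01 -1.70949659e-01  1.17715458e+00 -4.44089210e-16
  2.13538773e+00  1.22859756e+00]
[ 0.41518264 -0.08150451  0.45      ] [-2.74289642e-01 -2.07894926e-01  1.11130292e+00 -4.44089210e-16
  2.23818466e+00  1.19680669e+00]
```

Run:
```python
from h import *
move_l([0.25,-0.5,0.40],speed=0.4)
move_to(sw(-40,0,400),q(TH)); hold(0.2)
im=shot('wrist','w1'); s=state();print(s['time'],s['ee_pos'],s['ft_force'])
```

```text
2.8417 [ 0.47193528 -0.04623485  0.39990306] [-0.170715   -0.21360627 -0.08982634]
```

View pics/w1.png

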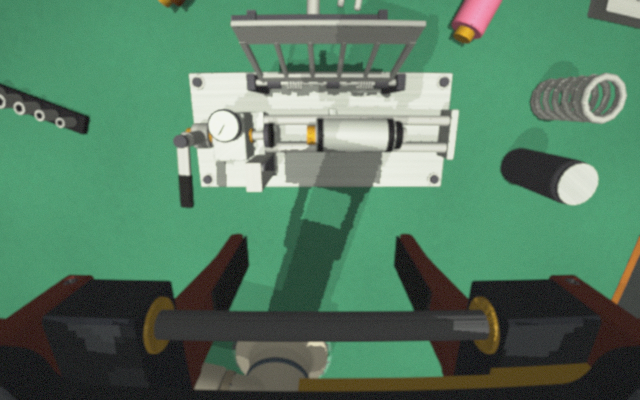

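Run:
```python
from h import *
im=load('w1');f=im['frame']
cv2.imwrite('pics/w1z.png',cv2.resize(f[0:210,170:470],None,fx=2.66,fy=2.66,interpolation=cv2.INTER_CUBIC))
# predicted
for n,P in dict(tl=(100,225,12),tr=(100,-225,12),br=(-100,-225,12),bl=(-100,225,12),keep=(-53,105,140),gauge=(18,143,135),pad=(0,85,76),valvetip=(-95,195,149),rear=(0,-205,62)).items(): print(n,np.round((proj(im,sw(*P))-[170,0])*2.66))
```

```text
tl [ 49. 195.]
tr [753. 194.]
br [720. 496.]
bl [ 83. 497.]
keep [204. 473.]
gauge [123. 336.]
pad [257. 360.]
valvetip [ 41. 553.]
rear [737. 358.]
```

View pics/w1z.png

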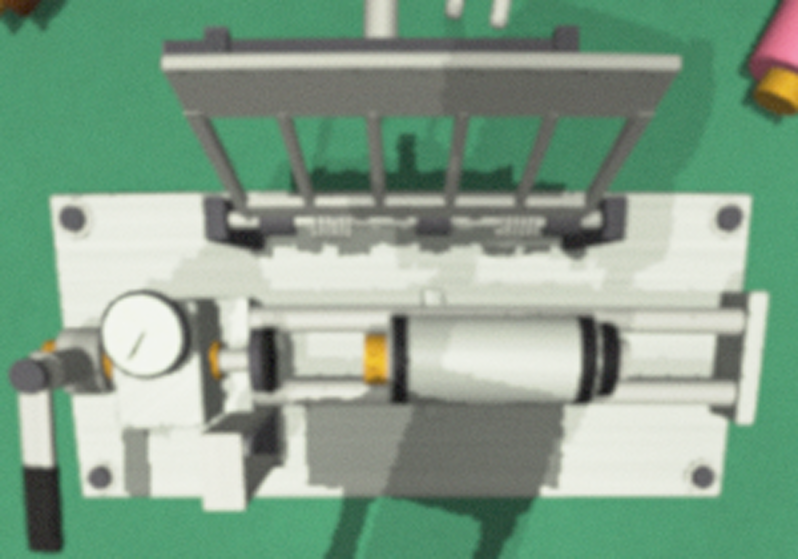

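Run:
```python
from h import *
im=load('w1')
F=[((145,333),(18,143),135),((224,471),(-53,105),140)]
S=[];W=[]
for (u,v),s,z in F:
    P=onplane(im,170+u/2.66-.2,v/2.66-.2,z/1000);print(s,z,np.round(ws(P),1))
    d=bydepth(im,170+u/2.66,v/2.66); print('   depth',np.round(ws(d),1))
for n,(u,v) in dict(pivot=(30,373),tip=(45,550),gripmid=(42,500),nose=(366,358),bodytail=(590,360),bosstail=(617,358),rear=(753,358),railL=(660,320),railR=(660,390),pad=(272,360),bosstop=(610,345),bodytop=(500,330), edge=(420,60),knob=(382,5)).items():
    print(n,np.round(ws(bydepth(im,170+u/2.66,v/2.66,0)),1))
```

```text
(18, 143) 135 [ 19.6 131.9 135. ]
   depth [ 19.4 131.7 134.8]
(-53, 105) 140 [-51.9  94.6 140. ]
   depth [-52.2  94.3 140.1]
pivot [  1.9 184.1 157.4]
tip [-91.4 189.9 154.8]
gripmid [-63.8 187.6 155.1]
nose [ 2.2 20.2 90.5]
bodytail [   2.2 -105.   102.7]
bosstail [   2.9 -121.3   97.9]
rear [   0.3 -215.2   61.1]
railL [  22.3 -156.6   57.9]
railR [ -20.1 -160.7   56.4]
pad [ 0.4 75.5 80.6]
bosstop [   9.8 -117.7   94.7]
bodytop [ 17.9 -55.1  95.2]
edge [115.5  -6.5 255. ]
knob [137.5   6.5 237.7]
```

```bash
cat >> h.py <<'E'
O=sw(1.2,-10.8,0)[:2]
Q=q(TH+np.pi)
def F():
    f=[]
    for _ in range(4):
        hold(0.02); f.append(state()['ft_force'])
    w=np.mean(f,0);c,s=np.cos(TH),np.sin(TH); return np.array([c*w[0]+s*w[1],-s*w[0]+c*w[1],w[2]])
def lin(x,y,z,v=.15): move_l(sw(x,y,z),speed=v,orientation=Q)
E
python3 - <<'E'
from h import *
print(inverse_kinematics(sw(-3,-155,200),Q))
close()
move_to(sw(-20,-155,330),Q)
lin(-2,-155,120,.25); print(state()['time'],F())
lin(-2,-155,74,.1); print(F())
lin(-2,-146,74,.05)
y=-146
f0=F();print(f0)
while y<-125:
    y+=3; lin(-2,y,74,.03); f=F()-f0; print(y,np.round(f,2))
    if f[1]<-1: break
s=state();print(s['time'],ws(s['ee_pos']))
shot('scene','s1');shot('wrist','w2')
E
```

```text
[-4.34567667e-01 -5.77841077e-03  1.38440665e+00 -4.44089210e-16
  1.76296441e+00 -2.10506399e+00]
8.05 [-0.11197174  0.3189905   0.61154513]
[0.22873462 0.33108945 0.11874442]
[ 0.21788529  0.00784214 -0.22875995]
-143 [-0.52  0.11  0.05]
-140 [-0.25 -0.42  0.15]
-137 [-0.26  0.43  0.35]
-134 [-0.28 -0.16  0.27]
-131 [-0.3   0.18  0.36]
-128 [ 0.02 -1.42 -0.24]
11.0917 [  -1.98703442 -128.05685667   74.05143462]
```

Run:
```python
from h import *
f=load('s1')['frame'];cv2.imwrite('pics/s1z.png',cv2.resize(f[130:290,220:400],None,fx=3.75,fy=3.75,interpolation=cv2.INTER_CUBIC))
```

```text
(no output)
```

View pics/s1z.png

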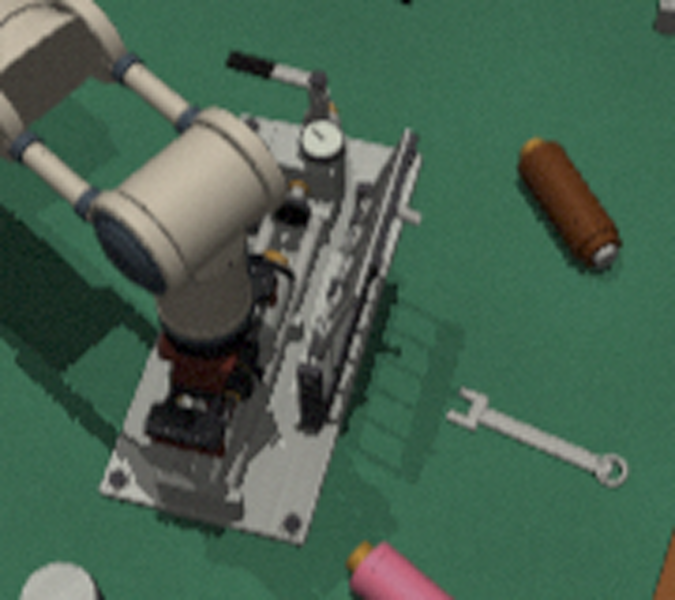

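View pics/w2.png

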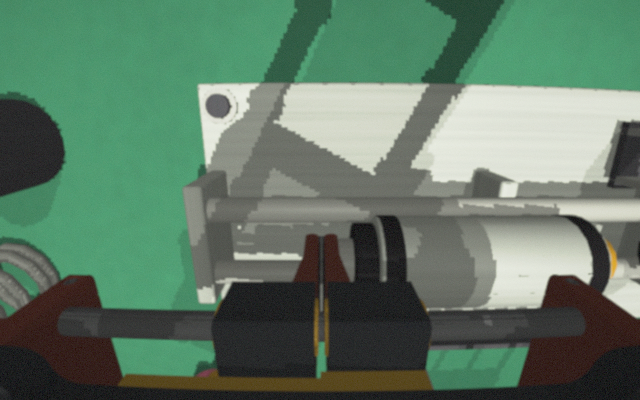

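Run:
```python
from h import *
f0=np.array([0.1,.1,.1])
lin(-2,-105,74,.03);print(np.round(F()-f0,2))
lin(-2,-84,74,.03);print(np.round(F()-f0,2))
for y in (-80,-78,-76,-74,-72,-70,-68.5):
    lin(-2,y,74,.02); print(y,np.round(F()-f0,2))
print(state()['time']);shot('wrist','w3')
```

```text
[-0.16 -0.22 -0.16]
[ 0.23 -0.18 -0.63]
-80 [ 0.39 -1.91 -0.29]
-78 [ 0.21 -1.79 -0.18]
-76 [ 0.28 -3.46 -0.29]
-74 [-0.   -4.71 -0.04]
-72 [ 0.17 -4.73 -0.11]
-70 [-0.2  -5.3   0.03]
-68.5 [ 0.22 -6.18 -0.04]
15.4083
```

View pics/w3.png

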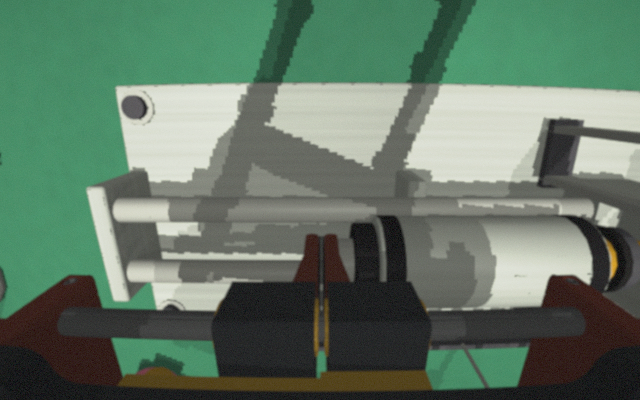

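```bash
cat >> h.py <<'E'
def gp(th,r,n): return 75-r*np.cos(th)+n*np.sin(th), 118+r*np.sin(th)+n*np.cos(th)
def finger(th,rc):
    x,z=gp(th,rc,11)
    if th>np.pi/2: x=max(x,gp(th,139.5,11)[0],gp(th,145,4)[0])
    return x+10,z+8
E
python3 - <<'E'
from h import *
lin(-2,-67.5,74,.02);hold(.4)
lin(-2,-85,74,.1);lin(-2,-100,300,.4)
move_to(sw(60,-17,300),Q)
lin(155,-17,300,.3)
shot('wrist','w4')
print(np.round(finger(1.85,118),1),state()['time'])
E
```

```text
[134.  236.4] 18.1583
```

View pics/w4.png

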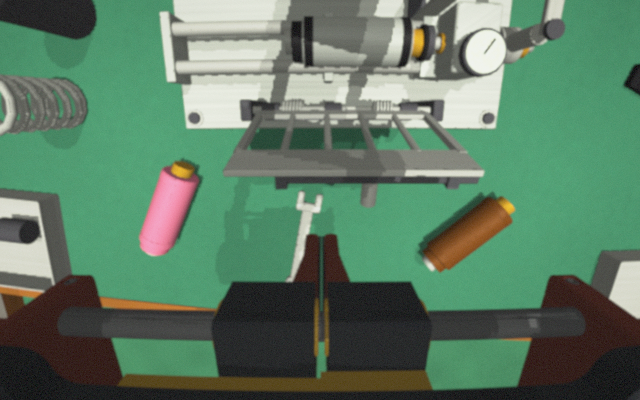

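Run:
```python
from h import *
im=load('w4')
for n,(u,v) in dict(knob=(369,200),knobR=(363,198),guideL=(281,185),guideR=(455,182),edgeL=(226,173),edgeR=(480,172),edgemid=(350,170)).items():
    b=bydepth(im,u,v,1);print(n,np.round(ws(b),1))
lin(155,-17,236.4,.3)
print(F())
x,z=finger(1.85,118);lin(x+2,-17,z,.1);f0=F();print(f0)
for th in (1.8,1.75,1.7,1.6):
    x,z=finger(th,118); lin(x,-17,z,.06);print(th,np.round(F()-f0,2))
print(state()['time']);shot('scene','s2');shot('wrist','w5')
f=load('s2')['frame'];cv2.imwrite('pics/s2z.png',cv2.resize(f[100:290,200:400],None,fx=3,fy=3,interpolation=cv2.INTER_CUBIC))
```

```text
knob [138.7  18.2 238.6]
knobR [137.6  13.9 237.1]
guideL [123.5 -44.9 252.8]
guideR [121.5  74.7 253.1]
edgeL [114.  -80.6 257.3]
edgeR [113.6  89.1 257.2]
edgemid [112.4   1.6 257. ]
[ 0.13547187 -0.35020376  0.63830945]
[ 0.06153039 -0.12421734 -0.40183825]
1.8 [3.75 0.46 3.17]
1.75 [ 3.81 -0.13  2.49]
1.7 [ 3.46 -0.09  1.77]
1.6 [3.18 0.2  0.99]
20.475
```

View pics/s2z.png

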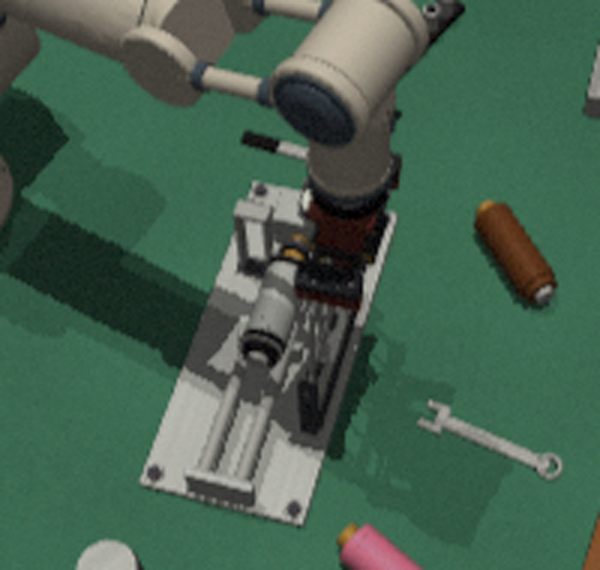

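View pics/w5.png

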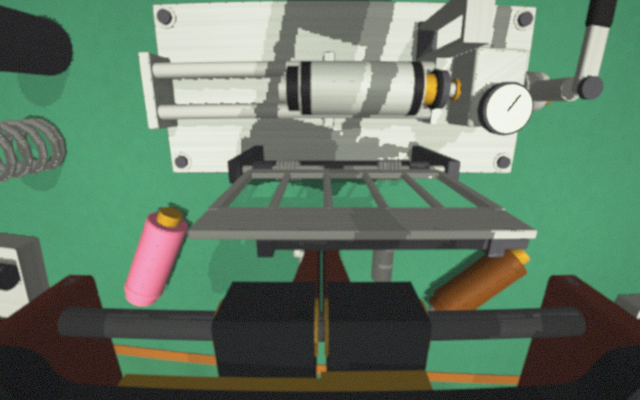

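Run:
```python
from h import *
f0=np.array([.06,-.12,0])
for th in (1.45,1.3,1.15,1.0,.85,.7,.55,.4,.25,.12,.03,-.01):
    rc=np.interp(th,[.3,1.6],[136,118]); x,z=finger(th,rc); lin(x,-17,z,.1);print(th,np.round([x,z],1),np.round(F()-f0,2))
print(state()['time']);shot('scene','s3');shot('wrist','w6')
f=load('s3')['frame'];cv2.imwrite('pics/s3z.png',cv2.resize(f[100:290,200:400],None,fx=3,fy=3,interpolation=cv2.INTER_CUBIC))
```

```text
1.45 [ 81.5 246.5] [ 3.38 -0.24  1.65]
1.3 [ 62.9 246.6] [3.   0.01 1.32]
1.15 [ 44.3 243.9] [ 3.07 -0.01  0.59]
1.0 [ 26.  238.2] [3.22 0.06 0.33]
0.85 [  8.5 229.7] [3.35 0.29 0.81]
0.7 [ -7.7 218.5] [3.47 0.46 1.69]
0.55 [-22.2 204.7] [2.79 0.   2.08]
0.4 [-34.7 188.6] [2.89 0.1  2.75]
0.25 [-44.1 170.3] [2.05 0.29 3.41]
0.12 [-48.7 153.2] [-0.22  0.02  4.41]
0.03 [-50.6 141.1] [-0.17  0.02  4.76]
-0.01 [-51.1 135.6] [-0.48 -0.06  4.7 ]
25.3333
```

View pics/s3z.png

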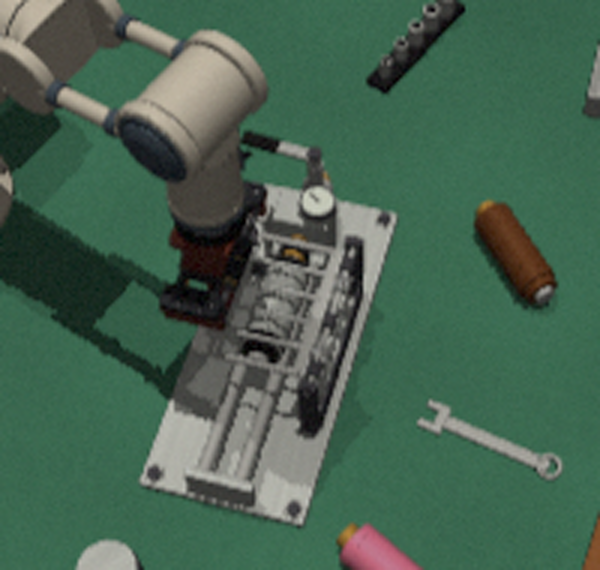

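View pics/w6.png

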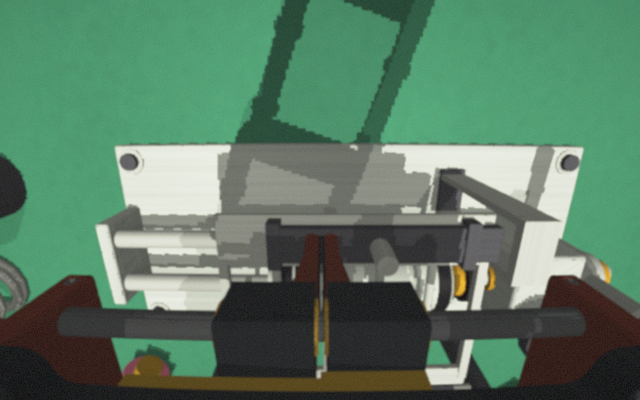

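Run:
```python
from h import *
f0=np.array([.06,-.12,0])
lin(-52,-17,134.3,.05);print(np.round(F()-f0,2))
lin(-52,-4,134.3,.06);print(np.round(F()-f0,2))
for y in (0,5,10,15,20,23,25,26.5,28,29,30,31,32):
    lin(-52,y,134.3,.05); f=F()-f0;print(y,np.round(f,2))
    if f[1]<-12: break
print(state()['time'],ws(state()['ee_pos']));shot('wrist','w7')
```

```text
[ 3.12 -0.55  4.6 ]
[3.89 1.74 5.36]
0 [3.76 0.61 5.45]
5 [3.35 1.34 5.15]
10 [2.43 0.32 4.88]
15 [ 0.64 -0.91  5.22]
20 [ 0.2  -1.18  5.13]
23 [ 0.07 -2.04  5.28]
25 [-0.25 -2.35  5.49]
26.5 [-0.58 -2.77  5.16]
28 [-0.45 -3.    4.95]
29 [ 0.07 -2.98  5.23]
30 [-0.09 -5.4   5.39]
31 [-0.04 -8.93  5.  ]
32 [ -0.28 -12.43   5.22]
30.3 [-52.73100983  28.47991408 134.37121764]
```

View pics/w7.png

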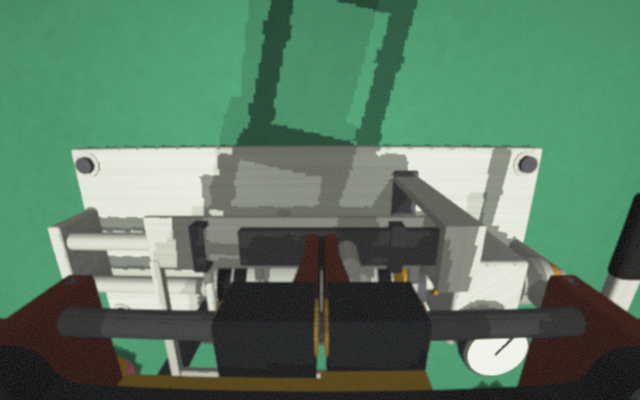

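Run:
```python
from h import *
lin(-52,30,134.3,.05);lin(-52,30,142,.03);print(np.round(F(),2))
lin(-52,20,200,.15);lin(-52,20,280,.3)
im=shot('wrist','w8');print(state()['time'])
```

```text
[ 1.35 -5.9   3.29]
32.0833
```

View pics/w8.png

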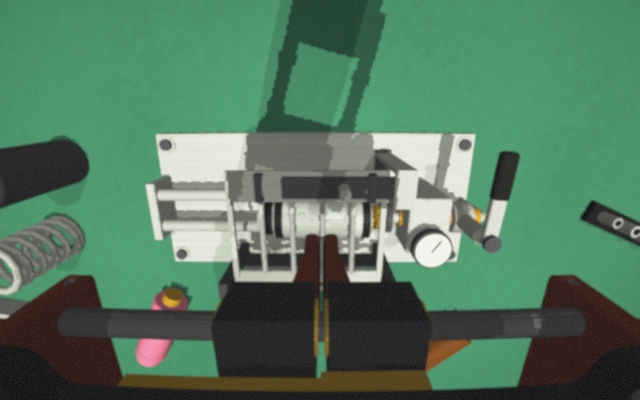

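Run:
```python
from h import *
im=load('w8');f=im['frame']
for u,v in ((345,188),(346,196),(300,187),(372,187),(507,160),(492,243),(505,185),(358,218)): print(u,v,np.round(ws(bydepth(im,u,v,0)),1))
cv2.imwrite('pics/w8z.png',cv2.resize(f[120:270,220:530],None,fx=2.5,fy=2.5,interpolation=cv2.INTER_CUBIC))
```

```text
345 188 [-58.1  44.2 148.9]
346 196 [-52.3  44.7 156.7]
300 187 [-55.   -1.1 133. ]
372 187 [-55.7  72.9 135.7]
507 160 [-87.5 197.9 154.9]
492 243 [ -3.2 195.  159.5]
505 185 [-62.9 200.4 154.7]
358 218 [ -8.6  64.4 100.5]
```

View pics/w8z.png

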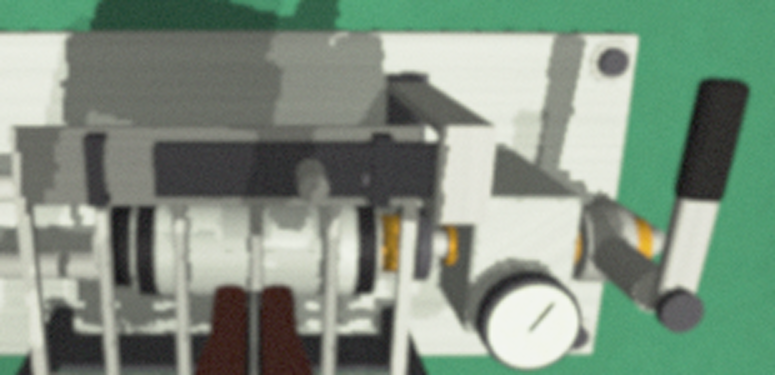

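Run:
```python
from h import *
def vp(p,rho=72,ex=0):
    d=9.5+8.5*abs(np.cos(p))+10*abs(np.sin(p))+ex
    return -rho*np.cos(p)-d*np.sin(p), 195+rho*np.sin(p)-d*np.cos(p)
move_to(sw(-74,155,260),Q)
lin(-74,155,144,.25);f0=F()
for p in np.r_[0,.1:1.6:.15,1.57]:
    x,y=vp(p); lin(x,y,144,.08); print(round(p,2),np.round(F()-f0,2))
print(state()['time'],ws(state()['ee_pos']))
shot('scene','s4')
f=load('s4')['frame'];cv2.imwrite('pics/s4z.png',cv2.resize(f[100:290,200:400],None,fx=3,fy=3,interpolation=cv2.INTER_CUBIC))
```

```text
0.0 [ 0.61 -0.2  -0.78]
0.1 [-0.23 -0.31 -0.76]
0.25 [ 0.68 -0.39 -0.85]
0.4 [-0.05  0.06 -1.07]
0.55 [ 0.1  -0.58 -0.69]
0.7 [-0.34 -0.13 -1.11]
0.85 [-0.14 -0.31 -0.98]
1.0 [-0.11 -0.12 -1.1 ]
1.15 [ 0.29  0.2  -0.55]
1.3 [-0.17 -0.35 -0.88]
1.45 [-0.47 -0.18 -1.35]
1.57 [-7.57 -2.68  1.98]
37.725 [-21.1214809  266.50726791 143.87966844]
```

View pics/s4z.png

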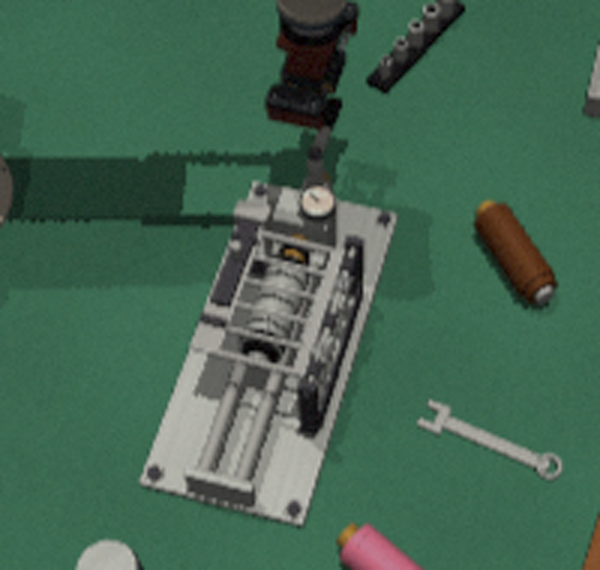

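Run:
```python
from h import *
lin(-45,266,144,.1);lin(-60,220,300,.3)
move_to(sw(-60,80,330),Q);hold(.2)
im=shot('wrist','w9');shot('scene','s5');print(state()['time'],F())
f=load('s5')['frame'];cv2.imwrite('pics/s5z.png',cv2.resize(f[120:280,220:360],None,fx=3.7,fy=3.7,interpolation=cv2.INTER_CUBIC))
```

```text
39.8 [-0.34960489  0.24157753 -0.07522041]
```

View pics/w9.png

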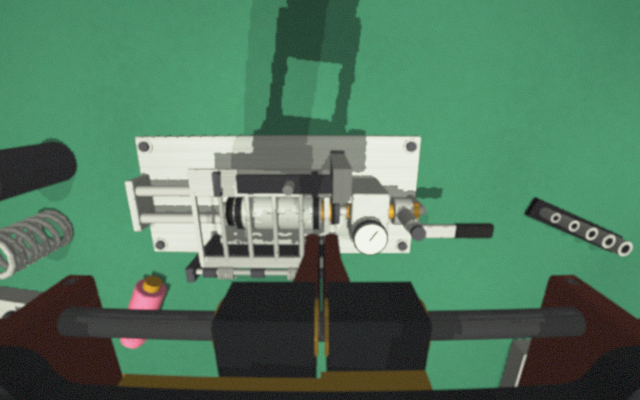

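View pics/s5z.png

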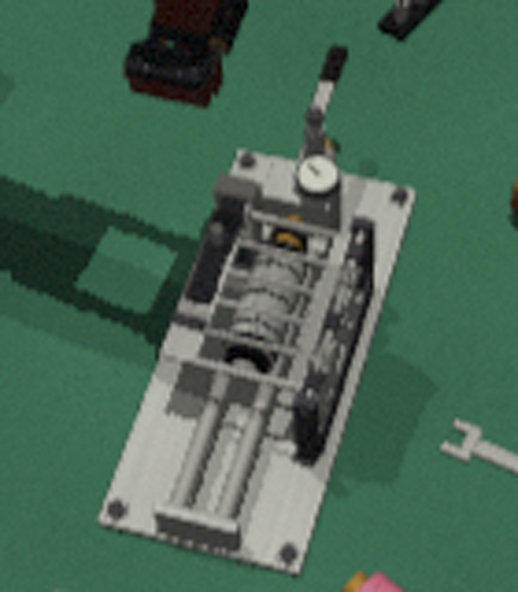

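Run:
```python
from h import *
im=load('w9');f=im['frame']
for u,v in ((418,232),(440,231),(488,230),(289,187),(255,186)): print(u,v,np.round(ws(bydepth(im,u,v,0)),1))
cv2.imwrite('pics/w9z.png',cv2.resize(f[160:260,190:400],None,fx=3.8,fy=3.8,interpolation=cv2.INTER_CUBIC))
D=im['depth']
for u in range(222,360,3): print(u,np.round(ws(bydepth(im,u,206,0)),0),f[206,u],end=' | ')
```

```text
418 232 [ -2.7 196.  158.9]
440 231 [ -1.6 224.5 153.5]
488 230 [ -3.2 282.8 154.7]
289 187 [-56.6  46.1 157.3]
255 186 [-51.1   2.1 131.7]
222 [-22. -44. 122.] [149 157 157] | 225 [-13. -50.  93.] [100 107 105] | 228 [-13. -46.  93.] [33 31 34] | 231 [-12. -42.  92.] [48 48 47] | 234 [-14. -36.  97.] [92 98 97] | 237 [-14. -32.  97.] [41 42 47] | 240 [-15. -28.  98.] [84 89 87] | 243 [-14. -24.  97.] [205 221 218] | 246 [-23. -13. 124.] [199 215 211] | 249 [-22.  -9. 122.] [151 164 161] | 252 [-14. -11.  98.] [137 146 142] | 255 [-15.  -7.  98.] [207 220 217] | 258 [-14.  -4.  96.] [207 221 216] | 261 [-14.   1.  97.] [206 220 216] | 264 [-15.   5.  99.] [204 219 215] | 267 [-14.   9.  97.] [205 220 215] | 270 [-15.  13.  98.] [200 216 213] | 273 [-23.  21. 123.] [205 217 216] | 276 [-23.  25. 123.] [153 166 163] | 279 [-14.  25.  98.] [196 215 208] | 282 [-14.  29.  98.] [205 220 216] | 285 [-14.  33.  97.] [204 217 214] | 288 [-15.  38.  99.] [204 217 215] | 291 [-15.  42.  98.] [203 217 213] | 294 [-14.  46.  97.] [201 217 211] | 297 [-15.  50.  99.] [171 187 180] | 300 [-23.  56. 125.] [176 191 189] | 303 [-23.  59. 122.] [157 169 166] | 306 [-14.  62.  97.] [176 191 184] | 309 [-15.  66.  98.] [178 190 185] | 312 [-15.  70.  98.] [121 129 128] | 315 [-14.  74.  97.] [40 40 40] | 318 [-15.  78.  98.] [75 81 78] | 321 [-14.  82.  97.] [ 98 135 153] | 324 [-11.  86.  87.] [164 185 185] | 327 [-23.  90. 122.] [213 225 224] | 330 [-11.  95.  88.] [ 90 142 170] | 333 [-12.  99.  91.] [47 50 50] | 336 [-12. 103.  91.] [87 89 85] | 339 [-13. 107.  92.] [ 97 100  98] | 342 [ -8. 112.  77.] [120 126 123] | 345 [ -7. 116.  76.] [106 117 120] | 348 [-10. 120.  83.] [ 44 110 143] | 351 [-15. 122.  99.] [114 120 120] | 354 [-19. 125. 110.] [219 229 225] | 357 [-19. 129. 111.] [224 234 231] |
```

View pics/w9z.png

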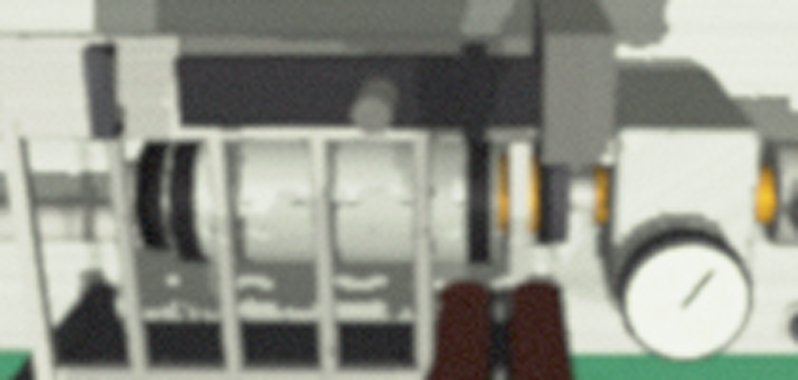

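Run:
```python
from h import *
job_done();print(state()['time'])
```

```text
the job is handed in; nothing more can be done
the job is handed in; nothing more can be done
```

The job is done and handed in at about 40 s of robot time; no verdict is reported back. All my checks before hand-in were good.

- **Reservoir:** I pushed it from the tail with closed fingers. The force seen was about 6 N at most, against the 15 N limit. The nose met the seal pad at a tool position of about y -77, and I pushed on to -67.5. That puts the pad about 9 mm in. The last picture shows the nose touching the pad at stand y of about 96, which would be about 11 mm. The two differ by 2 mm, and both are inside 4 to 16 mm.
- **Guard and bolt:** I folded the guard over from its far side and pressed it down with about 5 N. Then I pushed the bolt knob until it stopped, with the push force rising to 12 N. After release the knob measured y of about 44 to 46 (42 is fully shot). The guard stayed down, with the bar top at z of about 132 to 133, which is roughly 0.02 to 0.03 rad against a limit of 0.06.
- **Valve:** I turned the handle to its stop after the bolt was shot. It measures within about 0.03 rad of the pipe line.
- **Bystanders and arm:** I did not touch the coil spring, oil can, socket rail or spanner, and they look unmoved in the pictures. I did not measure them again. The arm was left clear, above the stand.

One correction along the way: the base plate's centre is not the stand's origin. It is offset about 11 mm along y, which I found from the gauge and keeper before moving anything.

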